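# Switch the seesaw ball sorter over and feed the other tray

## Task

The seesaw gate of the wooden ball sorter is tipped towards one tray: press down its raised orange pad with the fingertips so that the gate rocks over and stays tipped the other way. Then push the red tab of the stop slide sideways, along its travel, until the three waiting green balls roll down by themselves over the gate into the other tray. Do not touch or pick up the balls, leave everything else lying about as it is, and finish clear of the sorter.

Things in the scene. Friction and masses are not known exactly. Their poses are not given: they have to be found in the camera images.
- sorter: Plywood ball sorter, fixed to the table. Origin: on the table right under the gate's pivot; x points away from the robot up the feed chute, y left. Base boards 12 mm thick, 170 x 620 mm under gate and trays, 120 mm wide under the feed. Feed chute 52 mm wide, walls 26 mm high; floor falls from 179 mm high at x = 249 mm to its lip, 146 mm high at x = 42 mm, above the gate's middle.
- gate (a joint): Angle (rad) of the seesaw gate, a birch trough 210 mm long in y, 92 mm wide; its pivot runs along the sorter's x, 115 mm up; Top-heavy (steel disc on its near fence), it rests at +0.30 (left end up, feeds the right, yellow tray) or -0.30 (right end up, feeds the left, blue tray) and may start at either. Under 1 N on the raised pad tips it; past level it falls to the other stop and stays.
- pad_left (a point): Centre of the top of the gate's left orange press pad, 50 (x) x 45 (y) x 6 mm, on the robot's side of the trough: 72 mm before the pivot's middle in x, 82 mm to the left of it, 33 mm above it when level. It is 171 mm above the table when raised, 122 mm when down.
- pad_right (a point): The same for the right orange press pad, 82 mm to the right of the pivot.
- stop (a joint): Travel (m) of the stop slide across the feed chute, along the sorter's +y: 0 to 0.006 at the start (its aluminium blade blocks the balls), 0.055 fully open against an end stop. About 1.5 N of friction holds it where it is left; the balls roll free only when it is nearly fully open.
- tab (a point): Centre of the right (-y) face of the stop slide's red upright tab, the face to push towards the sorter's +y. Tab 34 (x) x 8 (y) x 50 mm high; this point is about 207 mm above the table, 20 mm below the tab's top. The tab hangs on a 12 mm bar crossing over the feed chute; below and to the right of it the space is free down to the table's base board.
- tray_left_floor (a point): Centre of the inner floor (16 mm above the table) of the left, blue tray: 100 x 110 mm outside, 4 mm walls, 46 mm high; at the sorter's y = +239 mm.
- tray_right_floor (a point): The same for the right, yellow tray, at the sorter's y = -239 mm.
- ball0_center (a point): Centre of a green-painted wooden ball, 36 mm across, about 16 g; number 1 of three in the feed chute, counted from the stop.
- ball1_center (a point): Centre of a green-painted wooden ball, 36 mm across, about 16 g; number 2 of three in the feed chute, counted from the stop.
- ball2_center (a point): Centre of a green-painted wooden ball, 36 mm across, about 16 g; number 3 of three in the feed chute, counted from the stop.
- block1: Bystander: yellow 70 x 70 x 22 mm block; origin at the centre of its underside.
- block2: Bystander: yellow 70 x 70 x 22 mm block; origin at the centre of its underside.
- glue: Bystander: white glue bottle, 56 mm across, 150 mm tall; origin at the centre of its underside.
- driver: Bystander: screwdriver, 200 mm long, lying on the table (origin at its middle, x axis along it).
- cup: Bystander: blue open cup, 72 mm across, 85 mm tall; origin at the centre of its underside.
- post1: Bystander: glued-up plywood post, 70 x 70 x 72 mm; origin at the centre of its underside.
- ball0: The same ball as a body (its origin lies on its skin and turns with it: use the centre).
- ball1: The same ball as a body (its origin lies on its skin and turns with it: use the centre).
- ball2: The same ball as a body (its origin lies on its skin and turns with it: use the centre).
Things that resemble listed ones, but are neither listed nor needed, are in the scene too. Leave any yellow look-alike of the ball0 alone.

How it is judged:
On the way, in this order (a step that is already met when the one before it is completed fails the run):
1. the gate has rocked over to its other side with all balls still waiting in the feed (distance of pad_left from where it was at the start of the episode above 0.027 m and (value of joint gate above 0.25 rad or value of joint gate below -0.25 rad) and height (world z) of each of ball0_center, ball1_center, ball2_center above 0.165 m), for 0.2 s.
2. the slide is pushed open (value of joint stop above 0.033 m), for 0.05 s.
At the end, for the whole second after the job is handed in: The gate rests at the stop opposite to its start (beyond 0.25 rad; its pads at least 27 mm from where they were) and all three balls lie in the tray on its low side (centres within 55 mm of the tray's middle and less than 85 mm above the table), slower than 0.1 m/s (distance of pad_left from where it was at the start of the episode above 0.027 m and ((value of joint gate above 0.25 rad and horizontal distance between each of ball0_center, ball1_center, ball2_center and tray_right_floor below 0.055 m and height (world z) of each of ball0_center, ball1_center, ball2_center below 0.085 m) or (value of joint gate below -0.25 rad and horizontal distance between each of ball0_center, ball1_center, ball2_center and tray_left_floor below 0.055 m and height (world z) of each of ball0_center, ball1_center, ball2_center below 0.085 m)) and linear speed of each of ball0, ball1, ball2 below 0.1 m/s); the robot touches nothing.
It fails at once if the robot touches ball 0 (contact force between any of the fingers, the arm and ball0 above 0.3 N).
It fails at once if the robot touches ball 1 (contact force between any of the fingers, the arm and ball1 above 0.3 N).
It fails at once if the robot touches ball 2 (contact force between any of the fingers, the arm and ball2 above 0.3 N).
It fails at once if a ball is lifted (height (world z) of any of ball0_center, ball1_center, ball2_center above 0.225 m).
It fails at once if a bystander is pushed away or lifted (more than 20 mm) (distance of any of block1, block2, glue, driver, cup, post1 from where it was at the start of the episode above 0.02 m).
It also fails if it takes over 48 s, if anything falls off the work surface, if the arm or the gripper's body presses on something with over 40 N, if the wrist force passes 120 N, or if a joint passes its speed limit or range.

## Robot

A 6-joint arm with a two-finger parallel gripper is mounted at the origin on the work surface. World frame = base frame: x ahead of the robot, y to its left, z up, the work surface at z = 0. Lengths are in m, angles in rad, forces in N, time in s.
With the tool pointing down it reaches from about 0.375 to 0.925 m from the base axis. Payload 5.7 kg.
Tool frame: the origin (TCP) lies midway between the tips of the shut fingers; the grasp point (between the pads) lies 19 mm behind it; z points along the fingers, y is the line along which they close (so a half turn about z gives the same grasp; the last joint's range is limited). The gripper opens to 88 mm and grips with 3 to 60 N. Pads are 20 mm wide; open, the fingers measure 115 mm over their backs; the gripper's body (75 mm by 178 mm) begins 61 mm behind the grasp point.
Start: joints at [-0.115, 0.359, 1.51, -0, 1.272, -0.115], TCP at [0.6, -0, 0.223] pointing down, gripper open.
Joint ranges: [-2.97, 2.97], [-1.01, 2.36], [0.21, 2.38], [-0.96, 4.11], [0.2, 2.71], [-2.98, 2.98]. Speed limits (rad/s): [2.39, 2.39, 3.14, 3.14, 3.14, 3.14].

## Interface

Orientations are given as a unit quaternion [x, y, z, w].
In Python, from station import manip gives the robot as it stands.
- The arm moves only by the tool jog_arm, never from a script. Its argument "commands" is a list of rows, each an object with "xyz": the shift along the tool's x, y, z in m, a list of three; "delta_rot": the turn, a rotation vector about the tool's x, y, z in rad, a list of three. A call has 1 to 12 rows; each row shifts and turns the commanded pose from where the row before left it, along the tool's axes as they then stand; what a row does not reach is not made up. A row lasts 1/10 s, in which the tool goes at most 50 mm and 8.59 degrees, less where a joint would pass 70% of its speed; a pose out of reach is approached as far as the arm can. A call is refused whole if a number of a shift passes 0.05 or a number of a turn 0.15, either way. A call with a gripper value outside its range is refused whole. "grip" is the gripper's target within -1 to 1 (fully open at 1, half-way at 0, shut at -1), set as the call begins (left out, the last holds). The fingers move at their own pace and stop on an object; "grip_force" is the grip in N (left out, the last holds). Time passes only in rows, so rows that do not move let the fingers close. It gives the time, the measured TCP pose, the force, the opening and the grip force at its end, in the units of the state.
- manip.get_state(): the state, without advancing time (a new reading comes with each control period).
- manip.get_image(name): name is "scene" or "side" or "wrist"; returns a dict with "img" (480x640x3 uint8, red, green, blue), "depth" (480x640 float32, m along the optical axis (not along the pixel's ray), 0 where there is no reading), "intrinsics" (3x3 intrinsics, pixels), "rvec" (rotation vector, rad) and "tvec" (3), from world to camera coordinates, as OpenCV has them. Camera axes: x right, y down, z forward; pixel columns grow to the right and rows downward; lengths in m; the calibration is good to about 2 mm. A picture is of the moment at which its call begins.
- manip.sign_off(): hands the job in; it is judged then, once.
The state is a dict: "clock": time; "joint_positions": joint angles; "qvel": joint speeds; "joint_torque": joint torques, N m; "position": TCP position; "ee_rot": TCP orientation; "contact_force": force on the tool from outside, world axes, zero at the start; "moment": the same for the moment, N m; "opening": finger opening in m; "finger_force": force on a finger pad.
Only numpy, scipy, OpenCV 4.12 (cv2) and the standard library are available. Lean on these libraries where they do the work, as an engineer would, in place of code of your own. Each camera call takes 0.05 s, during which the arm holds its last target. There are 200 camera calls.

## Working session

There is one attempt and no reset: what is moved stays moved. The work goes in short steps, Python scripts to look and compute and a tool call to move; the robot and the scene stay as the last step left them, time stands still between calls to the robot, and variables do not carry over. Pictures are saved under pics/ and viewed, at most 10 in all, crops included, and the job is handed in when it is done.

Besides the shell and the picture viewer there is one more tool, called after "Call:" by a JSON object that holds its "method" and its "body". jog_arm: Moves the arm, as the interface text tells. Its arguments: {"type":"object","properties":{"commands":{"type":"array"},"grip":{"type":"number"},"grip_force":{"type":"number"}},"required":["commands"]}

```bash
mkdir -p pics
cat > h.py <<'E'
import numpy as np, cv2
from station import manip
def get(n):
    d=manip.get_image(n); d['R']=cv2.Rodrigues(np.array(d['rvec'],float))[0]; return d
def save(d,f): cv2.imwrite(f,cv2.cvtColor(d['img'],cv2.COLOR_RGB2BGR))
def cloud(d):
    K=np.array(d['intrinsics']); v,u=np.mgrid[:480,:640]; z=d['depth'].astype(float)
    p=np.stack([(u-K[0,2])/K[0,0]*z,(v-K[1,2])/K[1,1]*z,z],-1)
    return (p-np.array(d['tvec']).ravel())@d['R']
E
python3 - <<'E'
from h import *
import pickle
D={n:get(n) for n in('scene','side')}
pickle.dump(D,open('d.pkl','wb'))
for n in D: save(D[n],f'pics/{n}0.png')
for n,d in D.items():
    P=cloud(d); hsv=cv2.cvtColor(d['img'],cv2.COLOR_RGB2HSV)
    print(n,'cam',-d['R'].T@np.array(d['tvec']).ravel())
    for nm,lo,hi in(('orange',(8,150,120),(20,255,255)),('red',(0,150,80),(6,255,255)),('green',(40,100,50),(85,255,255)),('yellow',(21,120,120),(35,255,255)),('blue',(95,100,50),(125,255,255))):
        m=cv2.inRange(hsv,lo,hi); c,l,s,ce=cv2.connectedComponentsWithStats(m)
        for i in range(1,c):
            if s[i,4]>60:
                q=P[(l==i)&(d['depth']>0)]
                print(nm,ce[i].round(),s[i,4],np.median(q,0).round(3) if len(q) else '', np.percentile(q,[3,97],axis=0).round(3).tolist() if len(q) else '')
E
```

```text
scene cam [ 0.8983199  -0.38272153  0.86592477]
orange [117.  30.] 91 [-0.784  0.538 -0.108] [[-0.806, 0.513, -0.112], [-0.751, 0.576, -0.102]]
orange [498. 269.] 1004 [0.923 0.249 0.088] [[0.813, 0.171, 0.003], [0.969, 0.427, 0.092]]
orange [251. 227.] 150 [ 0.479 -0.023  0.166] [[0.39, -0.033, 0.0], [0.505, 0.051, 0.17]]
orange [520. 244.] 442 [0.921 0.409 0.005] [[0.837, 0.35, 0.002], [0.965, 0.425, 0.049]]
orange [382. 258.] 66 [0.72  0.079 0.15 ] [[0.709, 0.074, 0.147], [0.73, 0.086, 0.152]]
orange [191. 275.] 542 [ 0.441 -0.158  0.122] [[0.415, -0.179, 0.115], [0.465, -0.135, 0.129]]
orange [330. 334.] 309 [ 0.701 -0.055  0.021] [[0.667, -0.065, 0.006], [0.733, -0.04, 0.025]]
orange [209. 417.] 186 [ 0.625 -0.32   0.02 ] [[0.57, -0.357, -0.001], [0.651, -0.27, 0.023]]
red [289. 231.] 127 [0.475 0.097 0.022] [[0.463, 0.08, 0.011], [0.482, 0.112, 0.027]]
red [213. 317.] 184 [ 0.586 -0.221  0.223] [[0.561, -0.226, 0.185], [0.595, -0.212, 0.23]]
green [275. 302.] 154 [ 0.633 -0.13   0.189] [[0.623, -0.14, 0.184], [0.643, -0.118, 0.193]]
green [286. 316.] 195 [ 0.666 -0.14   0.195] 
[... 1138 characters left out ...]
[0.888 0.21  0.006] [[0.811, 0.183, 0.001], [0.962, 0.4, 0.091]]
orange [136. 345.] 159 [0.913 0.429 0.088] [[0.833, 0.359, 0.003], [0.964, 0.432, 0.092]]
red [371. 299.] 263 [0.461 0.078 0.023] [[0.447, 0.03, 0.013], [0.477, 0.119, 0.027]]
yellow [405. 205.] 460 [ 0.465 -0.346  0.027] [[0.403, -0.381, 0.012], [0.511, -0.282, 0.057]]
blue [317.  36.] 2634 [ 1.256 -1.672  0.184] [[0.788, -1.69, -0.396], [1.339, -1.649, 0.288]]
blue [404.  84.] 4704 [ 0.711 -1.673 -0.128] [[0.454, -1.727, -0.298], [1.01, -1.656, 0.057]]
blue [312. 298.] 1225 [0.598 0.122 0.026] [[0.546, 0.083, 0.013], [0.655, 0.194, 0.058]]
blue [157. 457.] 7485 [0.654 0.676 0.22 ] [[0.51, 0.638, 0.207], [0.743, 0.731, 0.222]]
```

View pics/scene0.png

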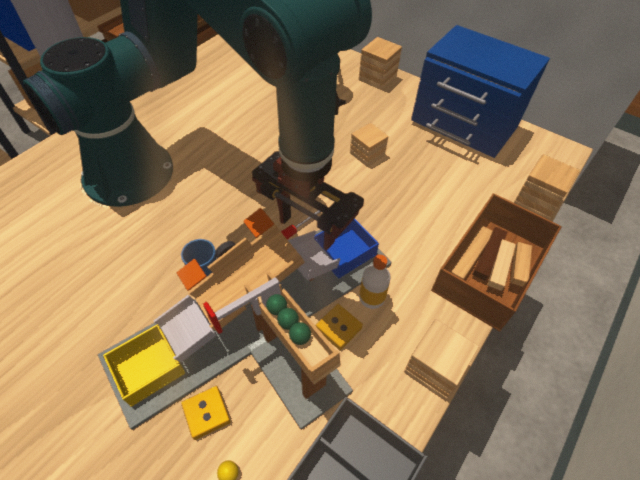

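Run:
```python
import pickle; from h import *
D=pickle.load(open('d.pkl','rb'));d=D['scene'];P=cloud(d)
c=cv2.resize(d['img'][190:390,140:340],(800,600)[::-1] and (600,600),interpolation=cv2.INTER_CUBIC)
cv2.imwrite('pics/crop0.png',c[:,:,::-1])
hsv=cv2.cvtColor(d['img'],cv2.COLOR_RGB2HSV)
# right pad & left pad & tab points
def sel(lo,hi,f):
    m=(cv2.inRange(hsv,lo,hi)>0)&(d['depth']>0); q=P[m]; q=q[f(q)]
    return q
q=sel((5,120,100),(22,255,255),lambda q:(abs(q[:,0]-.485)<.06)&(abs(q[:,1]+.01)<.08)&(q[:,2]>.14)); print('padL',len(q),q.mean(0),q.min(0),q.max(0))
q=sel((5,120,100),(22,255,255),lambda q:(abs(q[:,0]-.44)<.04)&(abs(q[:,1]+.158)<.04)&(q[:,2]>.1)); print('padR',len(q),q.mean(0)); r=cv2.minAreaRect(q[:,:2].astype(np.float32)*1000);print(r,cv2.boxPoints(r))
q=sel((0,120,60),(6,255,255),lambda q:(abs(q[:,0]-.58)<.05)&(q[:,2]>.17)); print('tab',len(q),q.mean(0),q.min(0),q.max(0))
t=q[q[:,2]>.222];print('top',len(t),t.mean(0)); r=cv2.minAreaRect(t[:,:2].astype(np.float32)*1000);print(r)
```

```text
padL 1317 [ 0.50369514 -0.02547796  0.16198418] [ 0.45713239 -0.08974963  0.14005719] [0.54497233 0.03019569 0.34650821]
padR 875 [ 0.45222016 -0.15479152  0.12126783]
((448.9208984375, -146.2508544921875), (69.46971893310547, 65.90902709960938), 72.3321762084961) [[ 406.97882  -169.3457  ]
 [ 469.77905  -189.34897 ]
 [ 490.86298  -123.156006]
 [ 428.06274  -103.15274 ]]
tab 216 [ 0.58057946 -0.19261313  0.23762668] [ 0.54701187 -0.22629207  0.18161983] [0.61720467 0.01873456 0.39380442]
top 123 [ 0.57383626 -0.16980009  0.26354757]
((570.238525390625, -99.5001449584961), (245.64251708984375, 66.33856964111328), 83.448486328125)
```

View pics/crop0.png

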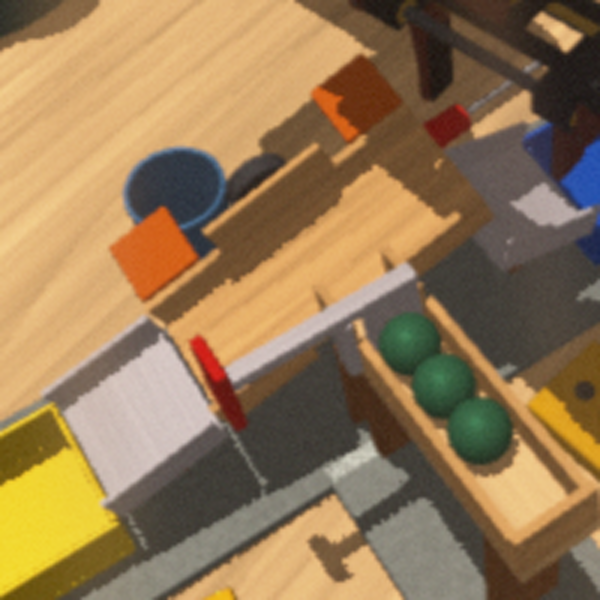

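The scene shows the left orange pad raised, in shadow, at pixel (258,222). The right pad is down at (191,275). The stop's red tab is at (213,317) and the green balls are at (275,302) to (298,330).

Possible mix-ups:
- **Red:** the screwdriver handle at (289,231) is not the tab at (213,317).
- **Orange:** the glue cap at (382,258) is not a pad, and the pads are (258,222) and (191,275).
- **Balls:** the yellow ball at (228,470) is not needed.

The close crop confirms both choices: the raised left pad at crop (358,97) and the upright tab on the bar at crop (218,385).

Run:
```python
import pickle; from h import *
from scipy.spatial.transform import Rotation as Ro
D=pickle.load(open('d.pkl','rb'));d=D['scene'];P=cloud(d)
hsv=cv2.cvtColor(d['img'],cv2.COLOR_RGB2HSV)
def comp(lo,hi,uv,r=22):
    m=np.zeros((480,640),np.uint8); m[uv[1]-r:uv[1]+r,uv[0]-r:uv[0]+r]=255
    return cv2.bitwise_and(m,cv2.inRange(hsv,lo,hi))
cam=-d['R'].T@np.array(d['tvec']).ravel()
B=[]
for uv in((275,302),(286,316),(298,330)):
    m=comp((40,80,30),(85,255,255),uv,6)>0; p=np.median(P[m],0); k=(p-cam)/np.linalg.norm(p-cam); B.append(p+.017*k)
B=np.array(B);print('balls',B.round(4).tolist()); v=B[2]-B[0];print('yaw balls',np.arctan2(v[1],v[0]))
for nm,lo,hi,uv,r,zr in(('padL',(4,120,50),(22,255,255),(258,222),20,(.15,.19)),('padR',(4,120,50),(22,255,255),(191,275),20,(.105,.14)),('tab',(0,120,50),(6,255,255),(213,317),22,(.17,.24))):
    m=comp(lo,hi,uv,r)>0; q=P[m]; q=q[(q[:,2]>zr[0])&(q[:,2]<zr[1])]
    print(nm,len(q),q.mean(0).round(4),cv2.minAreaRect(q[:,:2].astype(np.float32)*1000), q[:,2].min(),q[:,2].max())
for n,uv,lo,hi in(('yel',(144,364),(21,100,80),(35,255,255)),('blu',(352,248),(95,90,40),(130,255,255))):
    q=P[comp(lo,hi,uv,50)>0]; q=q[(q[:,2]>.008)&(q[:,2]<.07)]
    c=q[abs(q[:,2]-.016)<.004]
    print(n,len(q),cv2.minAreaRect(q[:,:2].astype(np.float32)*1000),cv2.minAreaRect(c[:,:2].astype(np.float32)*1000))
s=manip.get_state();print(s['clock'],s['position'],Ro.from_quat(s['ee_rot']).as_matrix().round(3))
```

```text
balls [[0.6268, -0.1246, 0.1747], [0.66, -0.1353, 0.18], [0.6934, -0.145, 0.186]]
yaw balls -0.29725031059484996
padL 722 [ 0.4949 -0.0119  0.1683] ((487.7196960449219, -18.406715393066406), (79.3893814086914, 70.08020782470703), 57.86135482788086) 0.150027631025843 0.1832549727129432
padR 708 [ 0.4467 -0.1581  0.1205] ((442.5408020019531, -153.90890502929688), (51.08256530761719, 58.4312629699707), 72.449462890625) 0.10535269869754753 0.13073632146889194
tab 186 [ 0.5828 -0.2203  0.2151] ((577.0819091796875, -217.99136352539062), (7.718367576599121, 38.35890197753906), 72.28887176513672) 0.1816198324744614 0.23033112664776223
yel 3997 ((483.56695556640625, -333.05633544921875), (119.66162872314453, 208.4748077392578), 72.37157440185547) ((482.4276123046875, -331.9197998046875), (115.90682983398438, 204.17733764648438), 77.75736236572266)
blu 1701 ((605.5327758789062, 132.2215576171875), (110.60664367675781, 101.31529235839844), 71.88533020019531) ((606.0083618164062, 131.74166870117188), (109.46488952636719, 99.90415954589844), 72.32091522216797)
0.1 [5.99384847e-01 3.85944345e-05 2.21896776e-01] [[ 0.     1.    -0.002]
 [ 1.    -0.     0.   ]
 [ 0.    -0.002 -1.   ]]
```

Call:
{"method": "jog_arm", "body": {"commands": [{"xyz": [0,0,-0.04],"delta_rot": [0,0,0]},{"xyz": [0,-0.037,0],"delta_rot": [0,0,0]},{"xyz": [0,-0.037,0],"delta_rot": [0,0,0]},{"xyz": [0,-0.037,0],"delta_rot": [0,0,0]},{"xyz": [0,0,0],"delta_rot": [0,0,0.1]},{"xyz": [0,0,0],"delta_rot": [0,0,0.1]},{"xyz": [0,0,0],"delta_rot": [0,0,0.11]},{"xyz": [0,0,0],"delta_rot": [0,0,0]},{"xyz": [0,0,0],"delta_rot": [0,0,0]},{"xyz": [0,0,0],"delta_rot": [0,0,0]}], "grip": -1}}

```text
clock: 1.1
position: [0.4889, 0.0, 0.2625]
ee_rot: [0.807, 0.59, -0.0, -0.0]
contact_force: [-0.8, 0.8, 0.6]
opening: 0.0111
finger_force: 0.0
```

Call:
{"method": "jog_arm", "body": {"commands": [{"xyz": [0,0,0.04],"delta_rot": [0,0,0]},{"xyz": [0,0,0.035],"delta_rot": [0,0,0]},{"xyz": [0,0,0.01],"delta_rot": [0,0,0]},{"xyz": [0,0,0.008],"delta_rot": [0,0,0]},{"xyz": [0,0,0.008],"delta_rot": [0,0,0]},{"xyz": [0,0,0.008],"delta_rot": [0,0,0]},{"xyz": [0,0,0.008],"delta_rot": [0,0,0]},{"xyz": [0,0,0.006],"delta_rot": [0,0,0]},{"xyz": [0,0,0],"delta_rot": [0,0,0]},{"xyz": [0,0,0],"delta_rot": [0,0,0]}]}}

```text
clock: 2.1
position: [0.489, -0.0, 0.1397]
ee_rot: [0.808, 0.589, -0.0, -0.0]
contact_force: [-0.2, -0.7, 0.4]
opening: 0.0001
finger_force: 0.0
```

Run:
```python
from h import *
d=get('scene');save(d,'pics/s1.png')
P=cloud(d);print(P[265:285:5,180:205:6,2].round(3)); print(manip.get_state()['contact_force'])
cv2.imwrite('pics/s1.png',cv2.resize(d['img'][190:390,140:340],(600,600))[:,:,::-1])
```

```text
[[ 0.     0.173  0.176  0.168  0.167]
 [ 0.866 -0.     0.171  0.168  0.157]
 [ 0.    -0.003  0.162  0.153  0.143]
 [ 0.001  0.004  0.153  0.148  0.148]]
[ 0.31294025  0.48947574 -0.2521077 ]
```

View pics/s1.png

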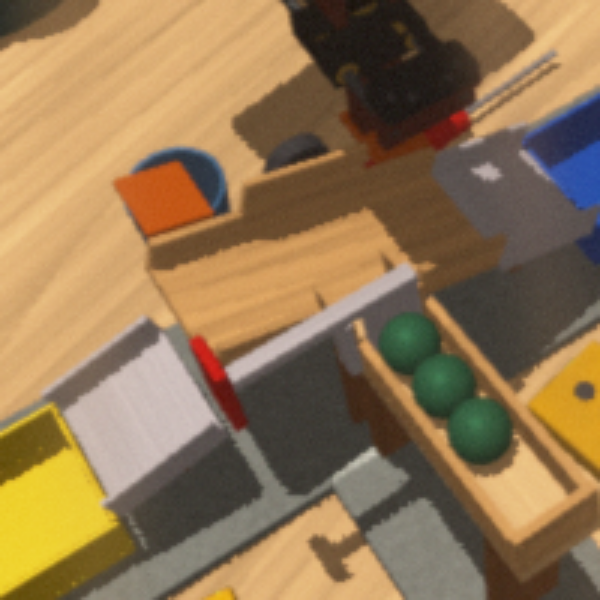

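The gate has rocked over: the right pad is now raised at crop (165,200) and all the green balls are still waiting. Next I'll go over to the free side of the tab.

Call:
{"method": "jog_arm", "body": {"commands": [{"xyz": [0,0,-0.047],"delta_rot": [0,0,0]},{"xyz": [0,0,-0.047],"delta_rot": [0,0,0]},{"xyz": [0,0,-0.046],"delta_rot": [0,0,0]},{"xyz": [-0.037,0.025,0],"delta_rot": [0,0,0]},{"xyz": [-0.037,0.025,0],"delta_rot": [0,0,0]},{"xyz": [-0.037,0.025,0],"delta_rot": [0,0,0]},{"xyz": [-0.037,0.025,0],"delta_rot": [0,0,0]},{"xyz": [-0.036,0.025,0],"delta_rot": [0,0,0]},{"xyz": [-0.036,0.025,0],"delta_rot": [0,0,0]},{"xyz": [0,0,0],"delta_rot": [0,0,0]},{"xyz": [0,0,0],"delta_rot": [0,0,0]}]}}

```text
clock: 3.25
position: [0.5646, -0.256, 0.2794]
ee_rot: [0.808, 0.589, 0.0, -0.0]
contact_force: [-0.3, 0.6, -1.4]
opening: 0.0006
finger_force: 0.0
```

Call:
{"method": "jog_arm", "body": {"commands": [{"xyz": [0,0,0.03],"delta_rot": [0,0,0]},{"xyz": [0,0,0.03],"delta_rot": [0,0,0]},{"xyz": [0,0,0.018],"delta_rot": [0,0,0]},{"xyz": [0,0,0],"delta_rot": [0,0,0]},{"xyz": [0,0,0],"delta_rot": [0,0,0]}]}}

```text
clock: 3.75
position: [0.5646, -0.2541, 0.2022]
ee_rot: [0.807, 0.59, 0.0, -0.0]
contact_force: [0.2, -0.2, -0.0]
opening: 0.0002
finger_force: 0.0
```

Run:
```python
from h import *
d=get('scene'); cv2.imwrite('pics/s2.png',cv2.resize(d['img'][190:390,140:340],(600,600))[:,:,::-1])
```

```text
(no output)
```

View pics/s2.png

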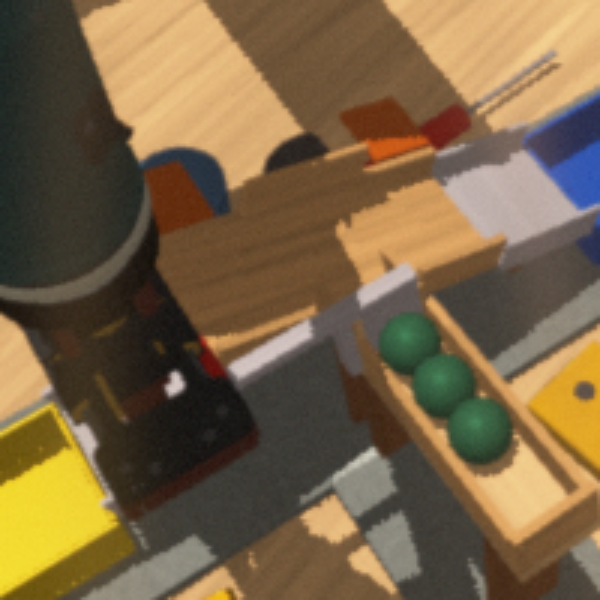

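The tab sits untouched just beyond the gripper, its visible bit at crop (212,358). Now to push it in gentle steps.

Call:
{"method": "jog_arm", "body": {"commands": [{"xyz": [0.01,0,0],"delta_rot": [0,0,0]},{"xyz": [0.008,0,0],"delta_rot": [0,0,0]},{"xyz": [0.006,0,0],"delta_rot": [0,0,0]},{"xyz": [0.006,0,0],"delta_rot": [0,0,0]},{"xyz": [0.006,0,0],"delta_rot": [0,0,0]},{"xyz": [0.006,0,0],"delta_rot": [0,0,0]},{"xyz": [0.006,0,0],"delta_rot": [0,0,0]},{"xyz": [0.006,0,0],"delta_rot": [0,0,0]},{"xyz": [0.006,0,0],"delta_rot": [0,0,0]},{"xyz": [0.004,0,0],"delta_rot": [0,0,0]}]}}

```text
clock: 4.8
position: [0.5845, -0.1938, 0.2016]
ee_rot: [0.808, 0.59, -0.0, -0.0]
contact_force: [-0.1, -1.7, 2.0]
opening: 0.0004
finger_force: 0.8
```

Call:
{"method": "jog_arm", "body": {"commands": [{"xyz": [0.003,0,0],"delta_rot": [0,0,0]},{"xyz": [0.003,0,0],"delta_rot": [0,0,0]},{"xyz": [0.002,0,0],"delta_rot": [0,0,0]},{"xyz": [0,0,0],"delta_rot": [0,0,0]}]}}

```text
clock: 5.2
position: [0.5866, -0.1862, 0.2015]
ee_rot: [0.808, 0.589, 0.0, -0.0]
contact_force: [0.4, -0.8, -0.3]
opening: 0.0006
finger_force: 0.0
```

Run:
```python
from h import *
d=get('scene'); cv2.imwrite('pics/s3.png',cv2.resize(d['img'][190:390,140:340],(600,600))[:,:,::-1])
```

```text
(no output)
```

View pics/s3.png

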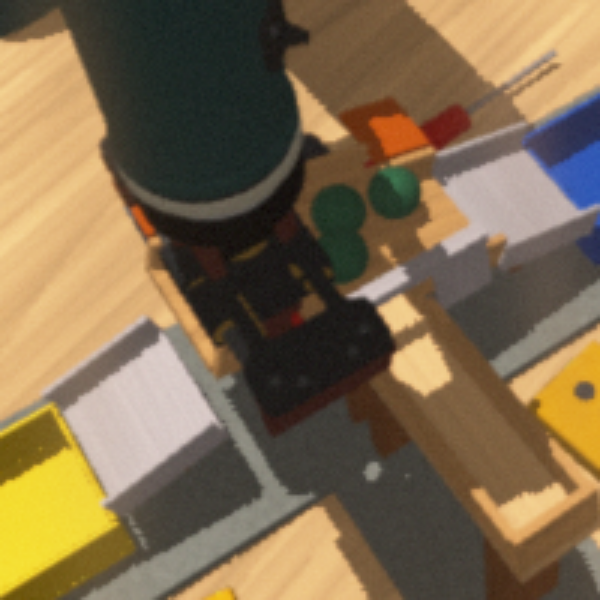

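The balls have left the feed and are rolling along the gate at crop (340,210) to (395,190). I'll wait, then retreat sideways and up.

Call:
{"method": "jog_arm", "body": {"commands": [{"xyz": [0,0,0],"delta_rot": [0,0,0]},{"xyz": [0,0,0],"delta_rot": [0,0,0]},{"xyz": [0,0,0],"delta_rot": [0,0,0]},{"xyz": [0,0,0],"delta_rot": [0,0,0]},{"xyz": [0,0,0],"delta_rot": [0,0,0]},{"xyz": [0,0,0],"delta_rot": [0,0,0]},{"xyz": [0,0,0],"delta_rot": [0,0,0]},{"xyz": [-0.02,0,0],"delta_rot": [0,0,0]},{"xyz": [-0.03,0,0],"delta_rot": [0,0,0]},{"xyz": [0,0,-0.045],"delta_rot": [0,0,0]},{"xyz": [0,0,-0.045],"delta_rot": [0,0,0]},{"xyz": [0,0,-0.045],"delta_rot": [0,0,0]}]}}

```text
clock: 6.45
position: [0.5709, -0.2345, 0.3379]
ee_rot: [0.808, 0.589, -0.0, -0.0]
contact_force: [1.2, 0.1, 0.3]
opening: 0.0007
finger_force: 0.0
```

Call:
{"method": "jog_arm", "body": {"commands": [{"xyz": [-0.045,0,0],"delta_rot": [0,0,0]},{"xyz": [-0.045,0,0],"delta_rot": [0,0,0]},{"xyz": [0,0,0],"delta_rot": [0,0,0]},{"xyz": [0,0,0],"delta_rot": [0,0,0]},{"xyz": [0,0,0],"delta_rot": [0,0,0]},{"xyz": [0,0,0],"delta_rot": [0,0,0]},{"xyz": [0,0,0],"delta_rot": [0,0,0]},{"xyz": [0,0,0],"delta_rot": [0,0,0]},{"xyz": [0,0,0],"delta_rot": [0,0,0]},{"xyz": [0,0,0],"delta_rot": [0,0,0]}]}}

```text
clock: 7.45
position: [0.5441, -0.3198, 0.3366]
ee_rot: [0.808, 0.59, -0.0, -0.0]
contact_force: [0.2, 0.1, -0.2]
opening: 0.0004
finger_force: 0.0
```

Run:
```python
from h import *
d=get('scene'); save(d,'pics/s4.png'); e=get('scene')
for x in(d,e):
    P=cloud(x);hsv=cv2.cvtColor(x['img'],cv2.COLOR_RGB2HSV)
    m=cv2.inRange(hsv,(40,80,30),(85,255,255)); c,l,s,ce=cv2.connectedComponentsWithStats(m)
    print([(ce[i].round(1),s[i,4],np.median(P[l==i],0).round(3)) for i in range(1,c) if s[i,4]>40])
```

```text
[(array([124.3,  63.7]), np.int32(181), array([0.08 , 0.058, 0.323])), (array([133.7,  77.6]), np.int32(62), array([0.105, 0.053, 0.302])), (array([110.8,  89.5]), np.int32(62), array([0.081, 0.007, 0.287])), (array([ 85.1, 114.6]), np.int32(97), array([ 0.047, -0.049,  0.242])), (array([108.1, 118.8]), np.int32(97), array([ 0.066, -0.02 ,  0.221])), (array([ 92.1, 125.9]), np.int32(95), array([ 0.047, -0.051,  0.211])), (array([107.1, 148.6]), np.int32(305), array([ 0.056, -0.044,  0.15 ])), (array([ 89.9, 152.3]), np.int32(53), array([ 0.016, -0.07 ,  0.134])), (array([113.7, 170.5]), np.int32(52), array([ 0.054, -0.053,  0.082])), (array([351.8, 233. ]), np.int32(102), array([0.604, 0.162, 0.048])), (array([342.4, 257.4]), np.int32(79), array([0.626, 0.095, 0.049]))]
[(array([126.8,  67.2]), np.int32(271), array([0.086, 0.054, 0.321])), (array([101.6,  90. ]), np.int32(67), array([ 0.069, -0.007,  0.291])), (array([115.9,  99.6]), np.int32(132), array([0.083, 0.006, 0.264])), (array([116.1, 122. ]), np.int32(59), array([ 0.068, -0.008,  0.205])), (array([113.3, 152. ]), np.int32(296), array([ 0.061, -0.038,  0.137])), (array([ 92.7, 144.2]), np.int32(47), array([ 0.033, -0.062,  0.159])), (array([101. , 173.2]), np.int32(64), array([ 0.034, -0.074,  0.076])), (array([351.9, 232.5]), np.int32(96), array([0.604, 0.163, 0.049])), (array([342.3, 257.2]), np.int32(76), array([0.626, 0.094, 0.05 ]))]
```

View pics/s4.png

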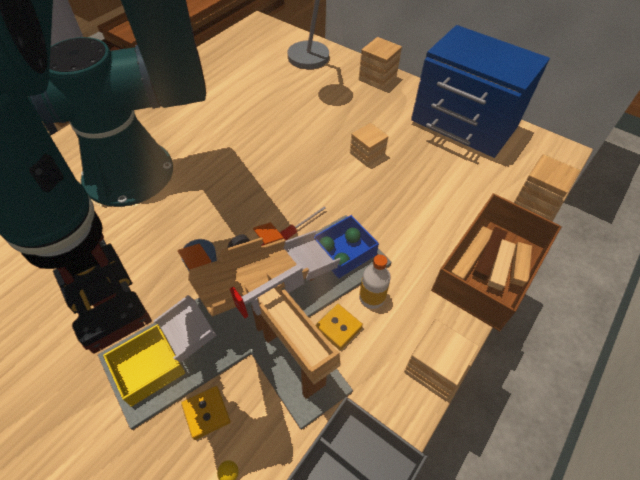

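The view shows the balls in the blue tray at about (352,233), (342,257) and (327,243). I'll check that the third is inside and at rest before handing in.

Run:
```python
from h import *
for n in('scene','side','scene'):
    d=get(n);P=cloud(d);hsv=cv2.cvtColor(d['img'],cv2.COLOR_RGB2HSV)
    cam=-d['R'].T@np.array(d['tvec']).ravel()
    m=cv2.inRange(hsv,(40,60,25),(93,255,255)); m[np.hypot(P[...,0]-.606,P[...,1]-.132)>.1]=0
    c,l,s,ce=cv2.connectedComponentsWithStats(m)
    for i in range(1,c):
        if s[i,4]>25:
            p=np.median(P[l==i],0);p=p+.017*(p-cam)/np.linalg.norm(p-cam);print(n,ce[i].round(1),s[i,4],p.round(3),'dist',np.hypot(*(p[:2]-[.606,.132])).round(3))
    if n=='scene': cv2.imwrite('pics/s5.png',cv2.resize(d['img'][200:290,280:400],(800,600))[:,:,::-1])
```

```text
scene [352.3 234.2] 158 [0.601 0.171 0.032] dist 0.039
scene [327.4 242.4] 119 [0.57  0.116 0.034] dist 0.039
scene [342.  257.5] 88 [0.621 0.102 0.035] dist 0.034
side [307.1 287.3] 105 [0.622 0.097 0.033] dist 0.039
side [324.  294.4] 68 [0.574 0.11  0.036] dist 0.039
side [306.  306.5] 55 [0.601 0.163 0.036] dist 0.031
scene [352.2 234.4] 165 [0.601 0.171 0.032] dist 0.039
scene [327.4 242.4] 117 [0.57  0.116 0.034] dist 0.039
scene [342.  257.4] 89 [0.621 0.103 0.035] dist 0.033
```

View pics/s5.png

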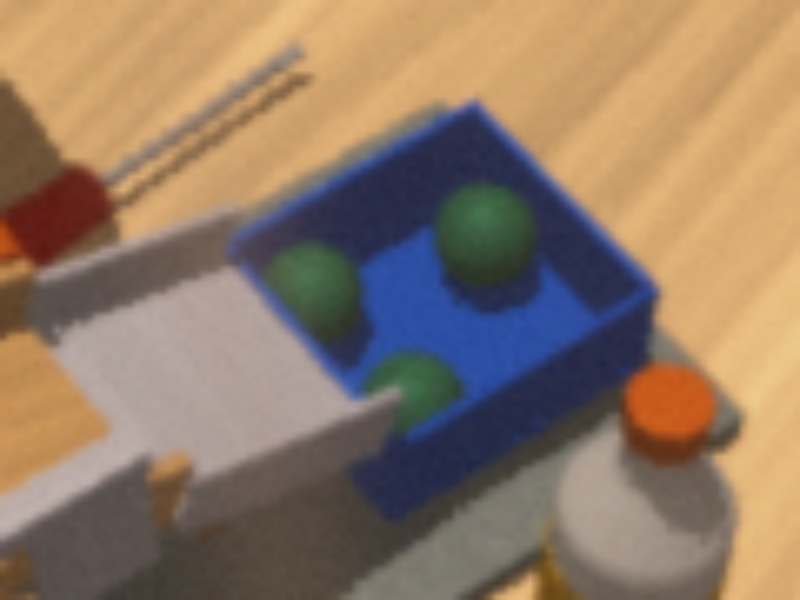

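All three balls are at rest on the blue tray's floor, within 40 mm of its middle, at crop (485,235), (312,292) and (412,390).

```bash
python3 -c "from station import manip; print(manip.sign_off())"
```

```text
the job is handed in; nothing more can be done
None
```

I tipped the gate to its other side and pushed the stop open; all three green balls lie at rest in the blue tray, the arm is clear of the sorter, and the job is handed in (no verdict was returned).

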